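# Load-test a coil spring and set the verdict flag

### The job

Test the coil spring on the spring tester: with closed fingers press its cap slowly straight down with 12 N (give or take 2 N, never beyond 16 N), keep that load on for a second, then let the cap come fully back up; the brass rider stays behind and shows the loaded length. If the rider has stopped short of the reference studs the spring is sound: slide the verdict flag fully to the round end post; if it has passed them the spring is tired: slide the flag fully to the square end post. Do not touch the rider, and leave the nut, the bolt and the pliers where they are.

Things in the scene. Friction and masses are not known exactly. Their poses are not given: they have to be found in the camera images.
- tester: Spring tester screwed to the bench: grey plate 116 x 112 x 18 mm (x, y, z), reaching from y = -40 to +72 mm. Origin: at bench level under the spring's axis. The spring stands upright at x = y = 0. A channel for the rider runs along x at y = +50 mm, its walls 26 mm above the bench.
- spring_cap: Flat round steel cap on top of the upright coil spring, 44 mm diameter, 10 mm thick. Origin: centre of its underside, 78 mm above the bench unloaded. It moves only straight down, at most 28 mm, at 0.5 N per mm, but only beyond a starting load that differs from spring to spring (1.5 to 10 N) and can only be felt; so 12 N press it down anything from 4 to 21 mm. It springs back when let go.
- cap_top (a point): Centre of the flat top of the cap, the place to press; 88 mm above the bench unloaded, moves down with the cap
- rider: Brass rider, loose block 12 x 14 mm, 15 mm high, in the tester's channel; origin: centre of its underside; a thin dark line across its top marks its middle. As the cap goes down a steel pusher behind it drives it along the tester's +x, 2 mm for each mm of the cap; when the cap rises the pusher goes back and the rider stays. Starts at x = -30 to -27 mm of the tester.
- mark (a point): Middle between the two dark reference studs (4 mm thick, 37 mm above the bench) on the channel's walls, at x = -4.5 mm, y = +50 mm of the tester. Rider's origin at a smaller tester x than this: short of the studs, sound. At a larger x: past them, tired. Within 2.5 mm of it either verdict is right.
- rail: Verdict rail screwed to the bench: aluminium bar 40 x 170 x 14 mm (x, y, z); origin: centre of its underside. A steel end post 18 mm high stands on each end: the round one (16 mm diameter) at y = +76 mm means sound, the square one (15 mm) at y = -76 mm means tired. Keep clear of the desk lamp: its foot is near (0.50, 0.10), its arm rises to 0.45 m to the left, its shade hangs over (0.65, -0.20).
- flag (a joint): Verdict flag, sliding along the rail's y and staying where it is left (1.5 N friction). Value in m: 0 = fully at the square post, 0.100 = fully at the round post; its centre lies at the rail's y = value - 0.050. It stops 10 mm short of the post's side.
- flag_top (a point): Centre of the top of the flag's black grip, a block 14 x 14 mm, 30 mm high, its top 49 mm above the bench; grip it along the rail's x or push it
- nut: Bystander: hexagon nut, 24 x 27 x 13 mm; origin at the centre of its underside
- bolt: Bystander: steel bolt standing on its head, 16 x 18 x 56 mm; origin at the centre of its underside
- pliers: Bystander: pliers with red handles, 168 mm long, lying on the bench; origin at the centre of its underside

How it is judged:
By the outcome, as a careful person would: the job done as asked, in the order asked, and still so for the second after the job is handed in, with the robot touching nothing.
It also fails if it takes over 51 s, if anything falls off the work surface, if the arm or the gripper's body presses on something with over 40 N, if the wrist force passes 120 N, or if a joint passes its speed limit or range.

### The arm

A 7-joint arm with a two-finger parallel gripper is mounted at the origin on a cart in front of the work surface, level with it; the furniture and walls round the work are solid. World frame = base frame: x ahead of the robot, y to its left, z up, the work surface at z = 0. Lengths are in m, angles in rad, forces in N, time in s.
With the tool pointing down it reaches from about 0.4 to 0.875 m from the base axis. Payload 19.3 kg.
Tool frame: the origin (TCP) lies midway between the tips of the shut fingers; the grasp point (between the pads) lies 19 mm behind it; z points along the fingers, y is the line along which they close (so a half turn about z gives the same grasp; the last joint's range is limited). The gripper opens to 85 mm and grips with 20 to 120 N. Pads are 22 mm wide; open, the fingers measure 114 mm over their backs; the gripper's body (76 mm by 85 mm) begins 54 mm behind the grasp point. The pads swing forward as they close: fully open they stand 13 mm farther back than shut.
Start: joints at [-1.223, 0.521, -0.036, 1.599, 0.021, 1.021, -0.113], TCP at [0.254, 0.571, 0.231] pointing down, gripper open.
Joint ranges: [-2.91, 2.91], [-0.3, 2.13], [-1.5, 1.42], [0.17, 2.43], [-1.26, 4.41], [0.16, 1.93], [-2.52, 2.52]. Speed limits (rad/s): [1.89, 1.89, 2.39, 2.39, 3.01, 3.01, 3.01].

### API

Orientations are given as a unit quaternion [w, x, y, z].
In Python, from rig import robot, optics, masks_of gives the robot as it stands.
- The arm moves only by the tool carry_out, never from a script. Its argument "moves" is a list of rows, each a list of 7 numbers: the turn, a rotation vector about the tool's x, y, z in degrees, then the shift along the tool's x, y, z in mm, then the opening in per cent of the stroke, from 0 (shut) to 100 (fully open). A call has 1 to 8 rows; each row is the pose to reach, as a shift and turn from the pose commanded when the call began, along the tool's axes at that moment; what a row does not reach only later rows make up. A row lasts 1/10 s, in which the tool goes at most 50 mm and 8.59 degrees, less where a joint would pass 70% of its speed; a pose out of reach is approached as far as the arm can. A call with a gripper value outside its range is refused whole. The fingers move at their own pace and stop on an object; the grip force is fixed at half the most. Time passes only in rows, so rows that repeat a pose let the fingers close. It gives the time, the measured TCP pose, the force, the opening and the grip force at its end, in the units of the state.
- robot.observe(): the state, without advancing time (a new reading comes with each control period).
- optics.camera(name): name is "scene" or "top" or "wrist"; returns a dict with "pixels" (420x560x3 uint8, red, green, blue), "camera_matrix" (3x3 intrinsics, pixels), "dist" ([k1, k2, p1, p2, k3] as OpenCV has them; the pictures are not rectified), "rvec" (rotation vector, rad) and "tvec" (3), from world to camera coordinates, as OpenCV has them; the wrist camera has in their place "T_tool_cam" (4x4, takes a point from camera to tool coordinates, whose origin is the TCP and whose axes are the flange's). Camera axes: x right, y down, z forward; pixel columns grow to the right and rows downward; lengths in m; the calibration is good to about 2 mm. A picture is of the moment at which its call begins: read the wrist's pose just before it. There is no depth.
- robot.finish_job(): hands the job in; it is judged then, once.
Trained networks look in a picture, given as the dict that the camera call returned (one of the last four; its "shot" number tells which), for a name from the list of things; names that differ only in an ending like _2 or _b are one class to them, and where a whole thing is asked for, a point or a joint stands for the part that bears it (a point fixed in the world has none). Each returns a list of dicts, best first, with "confidence" (0 to 1); they miss things now and then, are a little off and sometimes report something else, mostly with a low value. They report only what shows in the picture. A call takes as long as a camera call.
- masks_of(picture, target): "region" (420x560 bool, what is visible of it) and "location" ([row, column] in pixels, amid what is visible of it).
The state is a dict: "time": time; "joint_positions": joint angles; "qvel": joint speeds; "joint_torque": joint torques, N m; "tcp_pos": TCP position; "ee_rot": TCP orientation; "ft_force": force on the tool from outside, world axes, zero at the start; "ft_torque": the same for the moment, N m; "gripper_width": finger opening in m; "grip_force": force on a finger pad.
Only numpy, scipy, OpenCV 4.12 (cv2) and the standard library are available. Lean on these libraries where they do the work, as an engineer would, in place of code of your own. Each camera call takes 0.05 s, during which the arm holds its last target. There are 200 camera calls.

## Working session

There is one attempt and no reset: what is moved stays moved. The work goes in short steps, Python scripts to look and compute and a tool call to move; the robot and the scene stay as the last step left them, time stands still between calls to the robot, and variables do not carry over. Pictures are saved under pics/ and viewed, at most 10 in all, crops included, and the job is handed in when it is done.

Besides the shell and the picture viewer there is one more tool, called after "Emit:" as name(argument=value, ...), one argument or row to a line, values as JSON. carry_out: Moves the arm, as the interface text tells. Its arguments: {"type":"object","properties":{"moves":{"type":"array"}},"required":["moves"]}

```bash
mkdir -p pics; ls
cat > h.py <<'E'
import numpy as np, cv2
from rig import robot, optics, masks_of
def ray(p,uv):
    K=np.array(p["camera_matrix"]);d=np.array(p["dist"])
    n=cv2.undistortPoints(np.array([[uv]],float),K,d)[0,0]
    R=cv2.Rodrigues(np.array(p["rvec"],float))[0];t=np.array(p["tvec"],float).ravel()
    return -R.T@t, R.T@np.array([n[0],n[1],1.])
def atz(p,uv,z):
    o,d=ray(p,uv); return o+d*(z-o[2])/d[2]
def proj(p,X):
    return cv2.projectPoints(np.array(X,float).reshape(-1,3),np.array(p["rvec"],float),np.array(p["tvec"],float),np.array(p["camera_matrix"]),np.array(p["dist"]))[0].reshape(-1,2)
def wristify(p,s):
    from scipy.spatial.transform import Rotation as Ro
    q=s["ee_rot"];T=np.eye(4);T[:3,:3]=Ro.from_quat([q[1],q[2],q[3],q[0]]).as_matrix();T[:3,3]=s["tcp_pos"]
    C=np.linalg.inv(T@np.array(p["T_tool_cam"]));p["rvec"]=cv2.Rodrigues(C[:3,:3])[0];p["tvec"]=C[:3,3];return p
E
python3 - <<'E'
from h import *
s=robot.observe();print(s)
for c in("top","scene"):
    p=optics.camera(c)
    cv2.imwrite(f"pics/{c}0.png",p["pixels"][...,::-1])
    for n,z in(("spring_cap",.088),("tester",.018),("rail",.014),("rider",.03),("flag",.04),("nut",.006),("bolt",.056),("pliers",.01)):
        for m in masks_of(p,n)[:2]:
            r,cc=m["location"];print(c,n,round(m["confidence"],2),[round(r),round(cc)],m["region"].sum(),atz(p,(cc,r),z).round(3))
E
```

```text
pics
{'time': 0.0, 'joint_positions': array([-1.22320022,  0.52202845, -0.03635851,  1.59998509,  0.02118881,
        1.02107684, -0.11278389]), 'qvel': array([-9.76199197e-04,  1.31876437e-03,  3.85396001e-04, -1.61432523e-03,
        3.14236594e-04, -7.36510568e-04, -4.09336274e-05]), 'joint_torque': array([-2.67647505e-03, -9.27132154e+01,  1.97863653e+00, -3.69955266e+01,
        1.77819299e-02,  8.01015180e-03, -4.16384887e-05]), 'tcp_pos': array([0.25347383, 0.57093986, 0.23072458]), 'ee_rot': array([-8.93312431e-05,  2.07368870e-01,  9.78262665e-01, -5.49508229e-04]), 'ft_force': array([-0.99369745,  0.26020929, -1.30211621]), 'ft_torque': array([ 0.01731615, -0.00177698, -0.01903975]), 'grip_force': 0.0, 'gripper_width': 0.08536934070804011}
top spring_cap 0.86 [271, 204] 596 [ 0.435 -0.124  0.088]
top tester 0.9 [275, 202] 4034 [ 0.432 -0.113  0.018]
top rail 0.84 [245, 340] 2027 [ 0.48  -0.363  0.014]
top rider 0.39 [291, 182] 68 [ 0.403 -0.08   0.03 ]
top flag 0.43 [246, 348] 128 [ 0.476 -0.372  0.04 ]
top bolt 0.41 [163, 353] 108 [ 0.622 -0.386  0.056]
top pliers 0.58 [161, 285] 461 [ 0.641 -0.267  0.01 ]
scene spring_cap 0.62 [216, 185] 301 [ 0.428 -0.131  0.088]
scene tester 0.76 [246, 181] 2616 [ 0.427 -0.115  0.018]
scene rail 0.57 [282, 313] 2003 [ 0.466 -0.378  0.014]
scene rider 0.46 [244, 157] 32 [ 0.392 -0.087  0.03 ]
scene flag 0.71 [266, 312] 246 [ 0.472 -0.373  0.04 ]
scene bolt 0.66 [234, 357] 121 [ 0.589 -0.405  0.056]
scene bolt 0.25 [272, 318] 220 [ 0.443 -0.396  0.056]
scene pliers 0.89 [224, 286] 773 [ 0.62  -0.238  0.01 ]
```

View pics/top0.png

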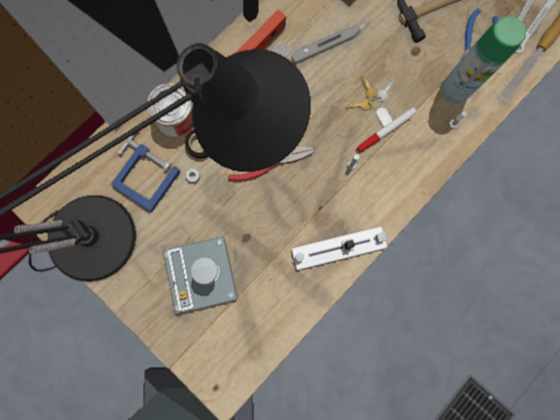

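View pics/scene0.png

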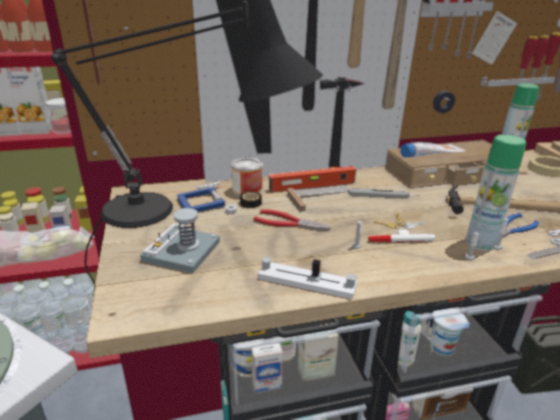

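Emit:
carry_out(
  moves=[
    [0,0,6,-30,-39,0,0],
    [0,0,13,-60,-78,0,0],
    [0,0,19,-90,-117,0,0],
    [0,0,26,-119,-156,0,0],
    [0,0,32,-151,-191,0,0],
    [0,0,38,-183,-226,0,0],
    [0,0,45,-215,-261,0,0],
    [0,0,51,-247,-296,0,0],
  ],
)

```text
time: 1.7
tcp_pos: [0.3595, 0.1987, 0.2316]
ee_rot: [-0.0, 0.61, 0.792, 0.0]
ft_force: [0.6, -0.4, 0.2]
gripper_width: -0.0002
grip_force: 0.0
```

Emit:
carry_out(
  moves=[
    [0,0,0,-50,2,0,0],
    [0,0,0,-100,3,0,0],
    [0,0,0,-150,4,0,0],
    [0,0,0,-195,0,0,0],
    [0,0,0,-240,-5,0,0],
    [0,0,0,-285,-10,0,0],
    [0,0,0,-333,-14,0,0],
    [0,0,0,-333,-14,0,0],
  ],
)

```text
time: 2.5
tcp_pos: [0.4324, -0.1304, 0.2317]
ee_rot: [0.001, 0.611, 0.792, -0.0]
ft_force: [-0.2, 1.3, -0.4]
gripper_width: 0.0003
grip_force: 0.0
```

Run:
```python
from h import *
s=robot.observe();print(s["tcp_pos"],s["ee_rot"],s["ft_force"])
p=wristify(optics.camera("wrist"),s);print(np.array(p["T_tool_cam"]).round(3))
cv2.imwrite("pics/w1.png",p["pixels"][...,::-1])
for n,z in(("spring_cap",.088),("tester",.018),("rail",.014),("rider",.033),("flag",.049)):
    for m in masks_of(p,n)[:1]:
        r,cc=m["location"];print(n,round(m["confidence"],2),[round(r),round(cc)],m["region"].sum(),atz(p,(cc,r),z).round(3))
```

```text
[ 0.43240317 -0.13043584  0.23167737] [ 1.13571067e-03  6.11155242e-01  7.91509815e-01 -4.39199846e-04] [-0.16155207  1.28110309 -0.42572188]
[[-0.001 -0.964 -0.267  0.068]
 [ 1.    -0.    -0.001 -0.001]
 [ 0.001 -0.267  0.964 -0.142]
 [ 0.     0.     0.     1.   ]]
spring_cap 0.65 [187, 286] 2084 [ 0.437 -0.122  0.088]
rail 0.68 [358, 275] 255 [ 0.484 -0.343  0.014]
rider 0.48 [118, 255] 158 [ 0.396 -0.077  0.033]
flag 0.36 [187, 285] 2210 [ 0.439 -0.131  0.049]
```

View pics/w1.png

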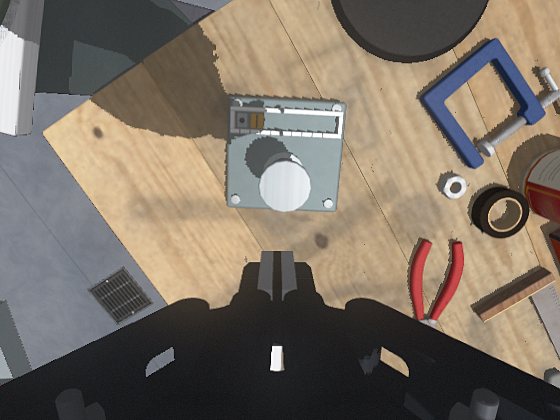

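Emit:
carry_out(
  moves=[
    [0,0,0,2,2,40,0],
    [0,0,0,5,4,80,0],
    [0,0,0,5,4,115,0],
    [0,0,0,5,4,130,0],
    [0,0,0,5,4,136,0],
    [0,0,0,5,4,136,0],
    [0,0,0,5,4,136,0],
    [0,0,0,5,4,136,0],
  ],
)

```text
time: 3.6
tcp_pos: [0.4354, -0.1187, 0.0962]
ee_rot: [0.001, 0.608, 0.794, 0.001]
ft_force: [-0.4, -0.4, 0.1]
gripper_width: -0.0001
grip_force: 0.0
```

Run:
```python
from h import *
s=robot.observe();print(s["tcp_pos"],s["ee_rot"])
f=[]
for i in range(6):
    p=optics.camera("scene");f.append(robot.observe()["ft_force"])
print(np.round(f,2),np.mean(f,0))
cv2.imwrite("pics/s1.png",cv2.resize(p["pixels"][180:280,110:240,::-1],None,fx=5,fy=5))
```

```text
[ 0.4354302  -0.1187255   0.09624194] [6.77703968e-04 6.08180639e-01 7.93798209e-01 5.04432740e-04]
[[-0.13 -0.15  0.81]
 [-0.33  0.05  0.17]
 [-0.38  0.07  0.91]
 [ 0.65 -0.81  0.04]
 [-0.08  0.08 -1.22]
 [-0.13  0.68  0.73]] [-0.069524   -0.01338882  0.24091895]
```

View pics/s1.png

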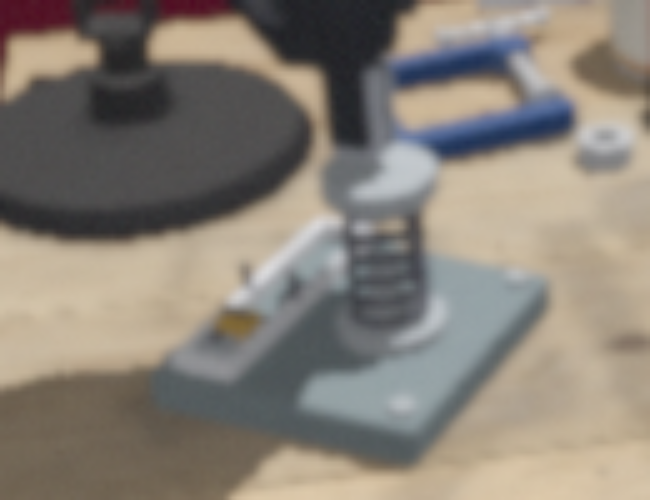

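Emit:
carry_out(
  moves=[
    [0,0,0,-4,-1,1,0],
    [0,0,0,-4,-1,3,0],
    [0,0,0,-4,-1,5,0],
    [0,0,0,-4,-1,6,0],
    [0,0,0,-4,-1,7,0],
    [0,0,0,-4,-1,8,0],
    [0,0,0,-4,-1,8.5,0],
    [0,0,0,-4,-1,9,0],
  ],
)

```text
time: 4.7
tcp_pos: [0.4349, -0.123, 0.0865]
ee_rot: [-0.0, 0.608, 0.794, 0.0]
ft_force: [-2.4, 1.3, 9.7]
gripper_width: 0.0004
grip_force: 4.8
```

```bash
cat > f.py <<'E'
from h import *
f=[];z=[]
for i in range(6):
    optics.camera("scene");s=robot.observe();f.append(s["ft_force"]);z.append(s["tcp_pos"][2])
print(np.round(f,1)[:,2],np.mean(f,0),np.mean(z))
E
python3 f.py
```

```text
[9.1 9.2 8.9 9.1 8.5 9.3] [-1.88728677  0.29175295  9.01684963] 0.08645730155846632
```

Emit:
carry_out(
  moves=[
    [0,0,0,0,0,0.5,0],
    [0,0,0,0,0,1,0],
    [0,0,0,0,0,1.5,0],
    [0,0,0,0,0,2,0],
    [0,0,0,0,0,2.5,0],
    [0,0,0,0,0,3,0],
    [0,0,0,0,0,3.5,0],
    [0,0,0,0,0,3.5,0],
  ],
)

```text
time: 5.8
tcp_pos: [0.4349, -0.123, 0.083]
ee_rot: [-0.0, 0.608, 0.794, 0.0]
ft_force: [-3.8, 1.1, 10.7]
gripper_width: 0.0
grip_force: 5.5
```

```bash
python3 f.py
```

```text
[11.2 10.3 11.4 11.2 11.  10.9] [-2.46093043  0.66624129 11.01126032] 0.08303113366057799
```

Emit:
carry_out(
  moves=[
    [0,0,0,0,0,0.5,0],
    [0,0,0,0,0,1,0],
    [0,0,0,0,0,1.5,0],
    [0,0,0,0,0,2,0],
    [0,0,0,0,0,2,0],
    [0,0,0,0,0,2,0],
    [0,0,0,0,0,2,0],
    [0,0,0,0,0,2,0],
  ],
)

```text
time: 6.9
tcp_pos: [0.4348, -0.123, 0.0811]
ee_rot: [-0.0, 0.608, 0.794, 0.0]
ft_force: [-2.9, 0.6, 12.5]
gripper_width: -0.0003
grip_force: 6.0
```

```bash
python3 f.py
```

```text
[11.1 12.2 11.6 10.9 11.9 11.8] [-2.76684239  0.6938161  11.56044933] 0.08107059254158634
```

Emit:
carry_out(
  moves=[
    [0,0,0,0,0,0,0],
    [0,0,0,0,0,0,0],
    [0,0,0,0,0,0,0],
    [0,0,0,0,0,0,0],
    [0,0,0,0,0,0,0],
    [0,0,0,0,0,0,0],
    [0,0,0,0,0,0,0],
    [0,0,0,0,0,0,0],
  ],
)

```text
time: 8.0
tcp_pos: [0.4348, -0.123, 0.0811]
ee_rot: [-0.0, 0.608, 0.794, 0.0]
ft_force: [-1.9, -0.1, 12.2]
gripper_width: 0.0
grip_force: 6.0
```

Emit:
carry_out(
  moves=[
    [0,0,0,0,0,-2,0],
    [0,0,0,0,0,-4,0],
    [0,0,0,0,0,-6,0],
    [0,0,0,0,0,-9,0],
    [0,0,0,0,0,-20,0],
    [0,0,0,0,0,-60,0],
    [0,0,0,-25,0,-109,0],
    [0,0,0,-50,0,-149,0],
  ],
)

```text
time: 8.8
tcp_pos: [0.4473, -0.1703, 0.2305]
ee_rot: [-0.0, 0.608, 0.794, -0.0]
ft_force: [1.7, 1.2, 0.2]
gripper_width: 0.0004
grip_force: 0.0
```

Emit:
carry_out(
  moves=[
    [0,0,0,-10,0,0,0],
    [0,0,0,-10,0,0,0],
    [0,0,0,-10,0,0,0],
  ],
)

```text
time: 9.1
tcp_pos: [0.4496, -0.1792, 0.2275]
ee_rot: [-0.001, 0.608, 0.794, -0.0]
ft_force: [0.3, 1.2, -0.2]
gripper_width: 0.0
grip_force: 0.0
```

Run:
```python
from h import *
s=robot.observe();print(s["tcp_pos"],s["ee_rot"])
p=wristify(optics.camera("wrist"),s)
for n,z in(("spring_cap",.088),("tester",.018),("rail",.014),("rider",.033),("flag_top",.049)):
    for m in masks_of(p,n)[:1]:
        r,cc=m["location"];print(n,round(m["confidence"],2),[round(r),round(cc)],m["region"].sum(),atz(p,(cc,r),z).round(3))
im=p["pixels"][...,::-1]
a=cv2.resize(im,None,fx=1.1,fy=1.1)[:330]
b=cv2.resize(im[20:140,190:390],None,fx=3,fy=3,interpolation=cv2.INTER_CUBIC)
cv2.imwrite("pics/w2a.png",im);cv2.imwrite("pics/w2b.png",b)
```

```text
[ 0.44962374 -0.17924956  0.22751324] [-5.91187585e-04  6.08380256e-01  7.93645444e-01 -1.54218327e-04]
spring_cap 0.71 [125, 282] 2465 [ 0.437 -0.123  0.088]
tester 0.68 [102, 282] 14235 [ 0.433 -0.105  0.018]
rider 0.69 [65, 264] 207 [ 0.409 -0.078  0.033]
flag_top 0.25 [143, 459] 563 [ 0.597 -0.097  0.049]
```

View pics/w2a.png

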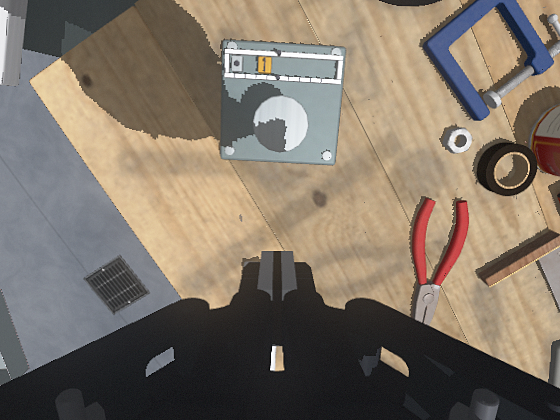

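View pics/w2b.png

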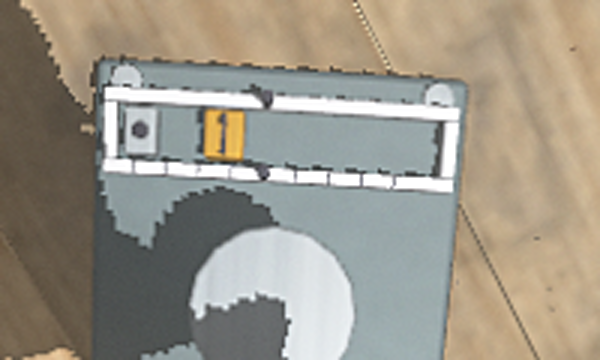

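Emit:
carry_out(
  moves=[
    [0,0,0,-45,-3,0,0],
    [0,0,0,-90,-6,0,0],
    [0,0,0,-135,-9,0,0],
    [0,0,0,-180,-12,0,0],
    [0,0,0,-225,-15,0,0],
    [0,0,0,-255,-17,0,0],
    [0,0,0,-255,-17,0,0],
    [0,0,0,-255,-17,0,0],
  ],
)

```text
time: 10.2
tcp_pos: [0.4996, -0.4306, 0.2271]
ee_rot: [-0.001, 0.609, 0.793, -0.0]
ft_force: [0.9, 0.1, 1.1]
gripper_width: 0.0002
grip_force: 0.0
```

Run:
```python
from h import *
s=robot.observe();print(s["tcp_pos"],s["ee_rot"])
p=wristify(optics.camera("wrist"),s)
for n,z in(("rail",.014),("flag_top",.049),("bolt",.056),("flag",.049)):
    for m in masks_of(p,n)[:1]:
        r,cc=m["location"];print(n,round(m["confidence"],2),[round(r),round(cc)],m["region"].sum(),atz(p,(cc,r),z).round(3))
cv2.imwrite("pics/w3.png",p["pixels"][...,::-1])
import pickle;pickle.dump(p,open("w3.pkl","wb"))
```

```text
[ 0.49960363 -0.43060714  0.22713835] [-6.53064021e-04  6.08687909e-01  7.93409469e-01 -1.28300111e-04]
rail 0.66 [96, 272] 7702 [ 0.472 -0.353  0.014]
flag_top 0.8 [119, 273] 435 [ 0.48  -0.373  0.049]
bolt 0.84 [179, 416] 411 [ 0.617 -0.39   0.056]
flag 0.72 [120, 272] 440 [ 0.478 -0.374  0.049]
```

View pics/w3.png

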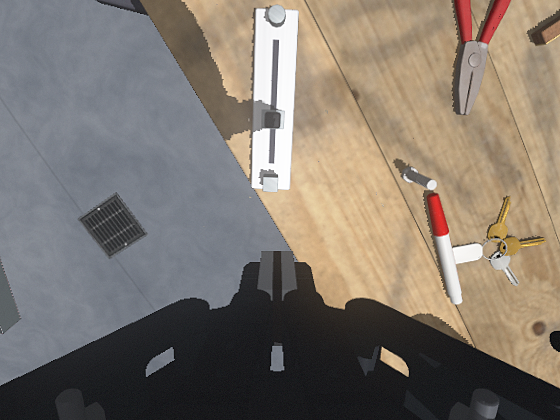

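Run:
```python
from h import *
import pickle;p=pickle.load(open("w3.pkl","rb"))
A=atz(p,(277,13),.032);B=atz(p,(269.5,184),.032);F=atz(p,(273.5,119),.049)
d=(A-B);L=np.linalg.norm(d);u=d/L;print(A,B,F,L,u)
print("flag along from centre",(F-(A+B)/2)@u, "lateral",np.cross((F-(A+B)/2)[:2],u[:2]),"az",np.degrees(np.arctan2(u[1],u[0])))
```

```text
[ 0.45934857 -0.28510943  0.032     ] [ 0.49150854 -0.43330296  0.032     ] [ 0.47964356 -0.37269174  0.049     ] 0.1516429549625021 [-0.2120769   0.97725298  0.        ]
flag along from centre -0.014072689574121004 lateral 0.0012591566916992586 az 102.24409185735304<stdin>:5: DeprecationWarning: Arrays of 2-dimensional vectors are deprecated. Use arrays of 3-dimensional vectors instead. (deprecated in NumPy 2.0)
```

Emit:
carry_out(
  moves=[
    [0,0,3,20,-4,40,0],
    [0,0,3,36,-6,80,0],
    [0,0,3,36,-6,120,0],
    [0,0,3,36,-6,150,0],
    [0,0,3,36,-6,175,0],
    [0,0,3,36,-6,190,0],
    [0,0,3,36,-6,198,0],
    [0,0,3,36,-6,198,0],
  ],
)

```text
time: 11.25
tcp_pos: [0.4849, -0.3971, 0.0298]
ee_rot: [-0.0, 0.629, 0.778, -0.0]
ft_force: [0.3, 0.5, 0.5]
gripper_width: 0.0
grip_force: 0.0
```

Emit:
carry_out(
  moves=[
    [0,0,0,0,0,0,0],
    [0,0,0,0,0,0,0],
  ],
)

```text
time: 11.45
tcp_pos: [0.4854, -0.3977, 0.0311]
ee_rot: [0.001, 0.629, 0.777, 0.0]
ft_force: [0.0, 1.2, 1.0]
gripper_width: 0.0002
grip_force: 0.0
```

Emit:
carry_out(
  moves=[
    [0,0,0,5,0,0,0],
    [0,0,0,13,0,0,0],
    [0,0,0,22,0,0,0],
    [0,0,0,31,0,0,0],
    [0,0,0,40,0,0,0],
    [0,0,0,49,0,0,0],
    [0,0,0,57,0,0,0],
    [0,0,0,63,0,0,0],
  ],
)

```text
time: 12.25
tcp_pos: [0.4715, -0.3349, 0.03]
ee_rot: [-0.0, 0.629, 0.778, -0.0]
ft_force: [-1.5, -2.4, 0.4]
gripper_width: 0.0001
grip_force: 0.8
```

Emit:
carry_out(
  moves=[
    [0,0,0,2,0,0,0],
    [0,0,0,4,0,0,0],
    [0,0,0,5,0,0,0],
    [0,0,0,6,0,0,0],
  ],
)

```text
time: 12.65
tcp_pos: [0.4705, -0.33, 0.0299]
ee_rot: [0.0, 0.629, 0.777, -0.0]
ft_force: [0.1, -2.2, -0.6]
gripper_width: -0.0001
grip_force: 0.8
```

Emit:
carry_out(
  moves=[
    [0,0,0,1,0,0,0],
    [0,0,0,2,0,0,0],
    [0,0,0,3,0,0,0],
    [0,0,0,3,0,0,0],
  ],
)

```text
time: 13.05
tcp_pos: [0.4701, -0.3281, 0.0301]
ee_rot: [0.001, 0.629, 0.777, -0.001]
ft_force: [2.2, -8.9, -6.3]
gripper_width: -0.0
grip_force: 4.4
```

Emit:
carry_out(
  moves=[
    [0,0,0,0.5,0,0,0],
    [0,0,0,0.5,0,0,0],
    [0,0,0,-6,0,0,0],
    [0,0,0,-12,0,0,0],
    [0,0,0,-12,0,-40,0],
    [0,0,0,-40,0,-80,0],
    [0,0,0,-80,0,-130,0],
    [0,0,0,-110,0,-180,0],
  ],
)

```text
time: 13.85
tcp_pos: [0.4901, -0.4239, 0.193]
ee_rot: [-0.0, 0.629, 0.777, -0.0]
ft_force: [0.8, 0.5, 0.5]
gripper_width: 0.0
grip_force: 0.0
```

Emit:
carry_out(
  moves=[
    [0,0,0,0,0,0,0],
    [0,0,0,0,0,0,0],
    [0,0,0,0,0,0,0],
  ],
)

```text
time: 14.15
tcp_pos: [0.49, -0.4218, 0.1901]
ee_rot: [-0.001, 0.629, 0.778, 0.0]
ft_force: [0.2, 0.4, -0.1]
gripper_width: 0.0003
grip_force: 0.0
```

Run:
```python
from h import *
s=robot.observe();print(s["tcp_pos"],s["ee_rot"])
p=wristify(optics.camera("wrist"),s)
C=np.array([.4754,-.3592]);u=np.array([-.212,.977])
for m in masks_of(p,"flag_top")[:2]:
    r,c=m["location"];X=atz(p,(c,r),.049);print(m["confidence"],r,c,X,(X[:2]-C)@u)
a=p["pixels"][...,::-1][:230,180:380]
t=optics.camera("top")["pixels"][...,::-1][215:325,150:400]
a=cv2.resize(a,None,fx=2,fy=2);t=cv2.resize(t,(400,176))
cv2.imwrite("pics/w4.png",cv2.hconcat([a,cv2.copyMakeBorder(t,0,a.shape[0]-176,0,0,0)]))
```

```text
[ 0.49004409 -0.42182804  0.1901383 ] [-9.84301735e-04  6.28736099e-01  7.77618089e-01  2.37363977e-04]
0.61 53.8 275.9 [ 0.46520239 -0.31511096  0.049     ] 0.0452368863887761
```

View pics/w4.png

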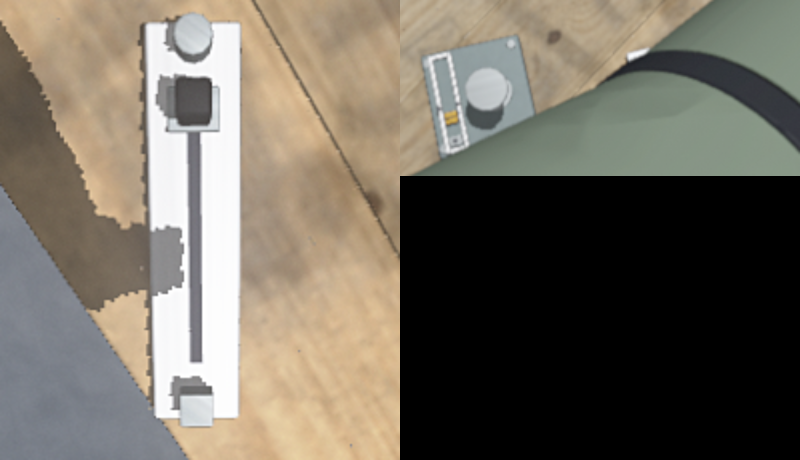

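Run:
```python
from h import *
s=robot.observe()
p=wristify(optics.camera("wrist"),s)
C=np.array([.4754,-.3592]);u=np.array([-.212,.977])
for n,v,z in(("grip far edge",(277,39),.049),("round",(276,17),.032),("square",(278.5,204),.032)):
    X=atz(p,v,z);print(n,X,(X[:2]-C)@u)
```

```text
grip far edge [ 0.46389589 -0.30500588  0.049     ] 0.05538652944842691
round [ 0.45910225 -0.28643911  0.032     ] 0.07454251105035711
square [ 0.4924793  -0.43250822  0.032     ] -0.07524294094809147
```

```bash
python3 -c "
from rig import robot
print(robot.finish_job())"
```

```text
the job is handed in; nothing more can be done
None
```

I pressed the spring with about 12 N for over a second and let the cap fully back up; the rider stopped roughly 10 mm short of the studs, so the spring is sound, and I slid the flag to its stop at the round post and handed the job in.

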